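# Load the snap-stud strip and close the feeder rail

### The job

Load the full-length strip of snap studs into the feeder magazine: push it gently back against the spring follower until it drops fully down behind the front lip, and let go. Then slide the top rail forward over it until it is fully closed. Never force the strip, and leave the short strip alone.

Things in the scene. Friction and masses are not known exactly. Their poses are not given: they have to be found in the camera images.
- strip_center (a point): Centre, half-way up, of the full-length stud strip: a loose upright bar 80 mm long (x), 12 wide (y), 30 tall (z), about 150 g, grey plastic with a row of 8 steel studs; ends alike. It stands on its long narrow edge on the table, left or right of the magazine. Hold it 14 mm or more above its underside, so that the fingers clear the magazine's walls.
- stub_center (a point): Centre, half-way up, of the short used-up strip: same section (12 mm wide, 30 tall) but 50 mm long with 5 studs. It stands on the other side of the magazine; leave it alone.
- magazine: Feeder magazine, fixed on the table: grey plate 255 x 70 x 6 mm (x -70 to 185) with an open-topped channel along its x; +x is the loading direction, away from the flared mouth. Origin on the table, mid-width, 14 mm behind the point 'lip'. Side walls 15 mm apart inside, tops at z = 20 mm, x -30 to 105. A strip lying seated has its centre 40 mm behind the lip's true rear face, at y = 0, z = 23 mm.
- lip (a point): Forward-most setting of the rear top edge of the front lip, which holds the strip's front end: 16 mm above the table, 8 mm above the channel's floor. The lip is 14 mm long, towards -x. The inner tray (lip, floor, follower and its stop together) is set by an adjuster anywhere from this point to 28 mm behind it (+x); the setting is not measured and stays put in use.
- follower_face (a point): Forward-most setting of the free front face of the black spring follower, 60 mm behind the lip, z 10 to 20 mm; it shifts with the lip's setting. It yields 24 mm towards +x (1.5 N at first touch, 3.3 N at the end) to a hard stop 84 mm behind the lip, where force climbs steeply. This point does not follow its motion. Push the strip with no more than 25 N.
- rail (a joint): Position of the steel top rail, m: 0 = closed, fully forward over the strip; grows towards the magazine's +x up to 0.135; starts open at 0.116 to 0.132. About 1.5 N friction; it stays where left. Underside 42 mm, top 47 mm above the table: it clears a seated strip (top at 38) but not one riding on the lip. Its front edge is at magazine x = -12 mm when closed.
- rail_grip (a point): Grip point on the rail's upright black tab: tab 28 mm long along the magazine's x, 12 mm wide along y, from 47 to 74 mm above the table; the point is in its middle, 62 mm up, at magazine x = 80 mm plus the rail's position, and moves with it. Pinch it across y from above.
There are look-alikes about, which are no part of the job. Leave any blue or orange look-alike of the part that bears strip_center alone.

How it is judged (in metres and radians):
On the way:
1. the full-length strip lies fully down in the channel, level, while the rail is still open (z of strip_center in the frame of magazine between 0.0205 and 0.0255 m and x of strip_center in the frame of magazine between 0.02 and 0.06 m and y of strip_center in the frame of magazine between -0.004 and 0.004 m and angle between strip_center's own z axis and vertical below 0.08 rad and angle between the x axis of strip_center and the x axis of magazine, either way round below 0.08 rad and value of joint rail above 0.09 m), for 0.2 s.
At the end, for the whole second after the job is handed in: The full-length strip rests on the channel's floor behind the lip (its centre 20.5 to 25.5 mm above the table, within 4 mm of the channel's middle line and 20 to 60 mm along it, level and in line within 0.08 rad), still, and the rail is closed to within 4 mm (z of strip_center in the frame of magazine between 0.0205 and 0.0255 m and x of strip_center in the frame of magazine between 0.02 and 0.06 m and y of strip_center in the frame of magazine between -0.004 and 0.004 m and angle between strip_center's own z axis and vertical below 0.08 rad and angle between the x axis of strip_center and the x axis of magazine, either way round below 0.08 rad and value of joint rail below 0.004 m and linear speed of strip below 0.02 m/s); the robot touches nothing.
It fails at once if before it is down, the strip is pressed against the magazine (walls, lip, follower, stop or rail) with more than 45 N (contact force between strip and magazine above 45 N and z of strip_center in the frame of magazine above 0.0262 m).
It fails at once if the strip is pressed against the magazine with more than 60 N in all (contact force between strip and magazine above 60 N).
It fails at once if the short strip moved by more than 30 mm (distance of stub_center from where it was at the start of the episode above 0.03 m).
It also fails if it takes over 56 s, if anything falls off the work surface, if the arm or the gripper's body presses on something with over 40 N, if the wrist force passes 120 N, or if a joint passes its speed limit or range.

### The arm

A 6-joint arm with a two-finger parallel gripper is mounted at the origin on a cart in front of the work surface, level with it; the furniture and walls round the work are solid. World frame = base frame: x ahead of the robot, y to its left, z up, the work surface at z = 0. Lengths are in mm, angles in rad, forces in N, time in s.
With the tool pointing down it reaches from about 350 to 875 mm from the base axis. Payload 4.2 kg.
Tool frame: the origin (TCP) lies midway between the tips of the shut fingers; the grasp point (between the pads) lies 19 mm behind it; z points along the fingers, y is the line along which they close (so a half turn about z gives the same grasp; the last joint's range is limited). The gripper opens to 85 mm and grips with 20 to 120 N. Pads are 22 mm wide; open, the fingers measure 114 mm over their backs; the gripper's body (76 mm by 85 mm) begins 54 mm behind the grasp point. The pads swing forward as they close: fully open they stand 13 mm farther back than shut.
Start: joints at [-1.05, 0.385, 0.008, 0, -1.194, -0.259], TCP at [161.779, -603.678, 231.312] pointing down, gripper open.
Joint ranges: [-3.14, 3.14], [-1.21, 2.06], [-1.07, 1.41], [-3.16, 2.05], [-2.99, -0.16], [-3.1, 3.1]. Speed limits (rad/s): [2.79, 2.79, 3.14, 3.14, 3.14, 3.14].

### API

Orientations are given as a unit quaternion [x, y, z, w].
In Python, from bench import read_state, get_image, job_done gives the robot as it stands.
- The arm moves only by the shell command python3 -m jog 'ROWS'. ROWS is JSON, a list of rows, each a list of 3 entries, a list of its own where there are three numbers: the shift along the world's x, y, z scaled (see below), then the turn, a rotation vector about the world's x, y, z scaled (see below), then the gripper's target within -1 to 1 (shut at 1, half-way at 0, fully open at -1). In form: [[[x, y, z], [wx, wy, wz], claw], ...]. A call has 1 to 20 rows; each row is the pose to reach, as a shift and turn from the pose commanded when the call began; what a row does not reach only later rows make up. The controller multiplies each number of a shift by 10 cm and each number of a turn by 120 degrees. A row lasts 1/10 s, in which the tool goes at most 50 mm and 8.59 degrees, less where a joint would pass 70% of its speed; a pose out of reach is approached as far as the arm can. A call with a number of a shift or a turn outside -1 to 1 is refused whole. A call with a gripper value outside its range is refused whole. The fingers move at their own pace and stop on an object; the grip force is fixed at half the most. Time passes only in rows, so rows that repeat a pose let the fingers close. It gives the time, the measured TCP pose, the force, the opening and the grip force at its end, in the units of the state.
- read_state(): the state, without advancing time (a new reading comes with each control period).
- get_image(name): name is "side" or "top" or "wrist"; returns a dict with "frame" (384x512x3 uint8, red, green, blue), "range_z" (384x512 float32, mm along the optical axis (not along the pixel's ray), 0 where there is no reading), "fx", "fy", "cx", "cy" (pixels), "R" (3x3) and "t" (3): a world point X has camera coordinates R X + t. Camera axes: x right, y down, z forward; pixel columns grow to the right and rows downward; lengths in mm; the calibration is good to about 2 mm. A picture is of the moment at which its call begins.
- job_done(): hands the job in; it is judged then, once.
The state is a dict: "clock": time; "joints": joint angles; "joint_vel": joint speeds; "joint_efforts": joint torques, N m; "position": TCP position; "ee_rot": TCP orientation; "contact_force": force on the tool from outside, world axes, zero at the start; "wrist_torque": the same for the moment, N m; "gripper_width": finger opening in mm; "grasp_force": force on a finger pad.
Only numpy, scipy, OpenCV 4.12 (cv2) and the standard library are available. Lean on these libraries where they do the work, as an engineer would, in place of code of your own. Each camera call takes 0.05 s, during which the arm holds its last target. There are 200 camera calls.

## Working session

There is one attempt and no reset: what is moved stays moved. The work goes in short steps, Python scripts to look and compute and a shell command to move; the robot and the scene stay as the last step left them, time stands still between calls to the robot, and variables do not carry over. Pictures are saved under pics/ and viewed, at most 10 in all, crops included, and the job is handed in when it is done.

```bash
mkdir -p pics; cat > h.py <<'E'
import numpy as np,cv2
from bench import read_state,get_image,job_done
def cloud(im):
    z=im["range_z"].astype(float);v,u=np.mgrid[:z.shape[0],:z.shape[1]]
    c=np.stack([(u-im["cx"])/im["fx"]*z,(v-im["cy"])/im["fy"]*z,z],-1)
    P=(c-np.array(im["t"]))@np.array(im["R"]);P[z==0]=np.nan
    return P
def ray(im,u,v,h):
    R=np.array(im["R"]);C=-R.T@np.array(im["t"])
    d=R.T@np.array([(u-im["cx"])/im["fx"],(v-im["cy"])/im["fy"],1]);return C+d*(h-C[2])/d[2]
def save(n,f): cv2.imwrite("pics/"+n,cv2.cvtColor(f,cv2.COLOR_RGB2BGR))
E
python3 - <<'E'
from h import *
import pickle
a=get_image("top");b=get_image("side");pickle.dump((a,b),open("i.pkl","wb"))
save("top.png",cv2.resize(a["frame"],(800,600)));save("side.png",cv2.resize(b["frame"],(800,600)))
for i in(a,b):print(-np.array(i["R"]).T@np.array(i["t"]),i["fx"])
print(read_state())
E
```

```text
[ 447.60051878 -102.87035661  901.59374436] 351.10177135357355
[562.46360176 742.03032361 513.27128171] 471.6119438866363
{'clock': 0.1, 'joints': array([-1.05038945e+00,  3.85473727e-01,  6.75451320e-03, -4.37115121e-04,
       -1.19401479e+00, -2.58591609e-01]), 'joint_vel': array([-0.00028119, -0.00122895,  0.00419397,  0.00273983, -0.0002699 ,
        0.00133965]), 'joint_efforts': array([-7.18778210e-04, -3.93318272e+01,  1.88929188e+01,  4.19799015e+00,
       -2.57335603e-03,  2.59246235e-06]), 'position': array([ 161.64420552, -603.1862754 ,  230.33112735]), 'ee_rot': array([-1.30454076e-01,  9.91453859e-01,  9.73413283e-04, -1.79960168e-04]), 'contact_force': array([0.97488591, 0.07295505, 0.4230123 ]), 'wrist_torque': array([-0.03259274, -0.00659396, -0.01727721]), 'grasp_force': 0.0, 'gripper_width': 85.06098155528534}
```

View pics/top.png

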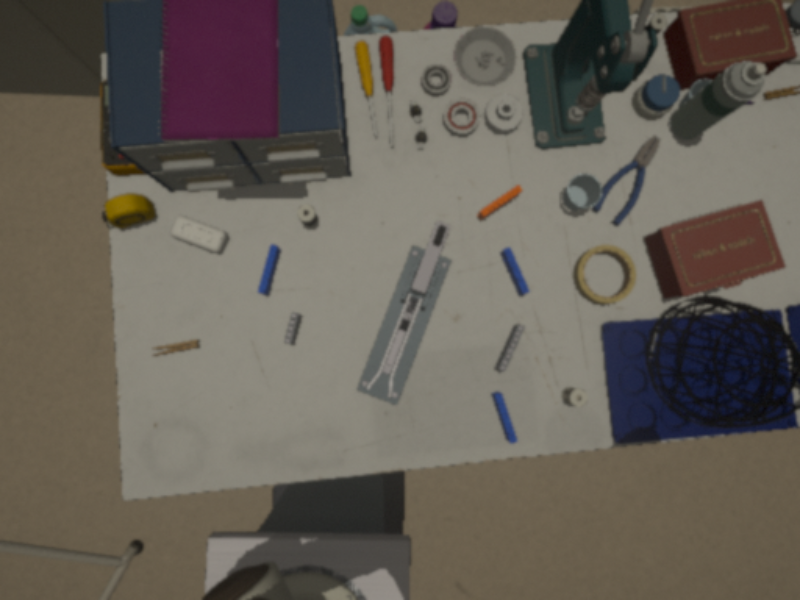

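View pics/side.png

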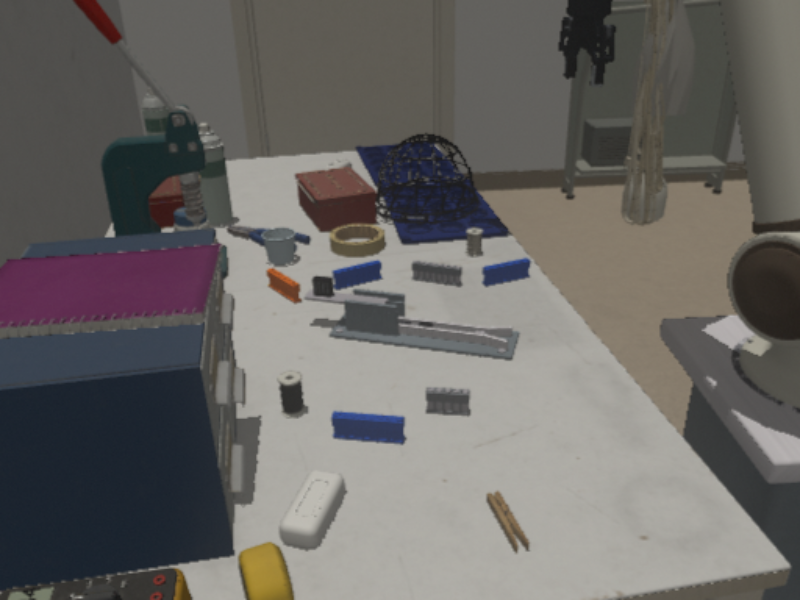

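Top picture (800x600): candidates are the grey long strip (510,347), the grey short stub (293,328), the blue look-alikes (269,270), (515,271) and (504,416), and the orange one (500,202). By description I choose grey (510,347). The magazine runs from its mouth at (380,385) to the open rail and tab at (438,236).

```bash
python3 - <<'E'
from h import *
import pickle
a,b=pickle.load(open("i.pkl","rb"))
c=np.hstack([cv2.resize(a["frame"][195:245,305:350],None,fx=8,fy=8),cv2.resize(b["frame"][160:210,255:305],None,fx=8,fy=8)])
save("crop.png",c)
P=cloud(a)
def rect(m,n):
    p=P[m][:,:2].astype(np.float32);r=cv2.minAreaRect(p);bx=cv2.boxPoints(r)
    print(n,len(p),np.round(r[0],1),np.round(r[1],1),round(r[2],1),'mean',p.mean(0),'z',np.nanpercentile(P[m][:,2],[5,50,95]).round(1))
M=np.zeros(P.shape[:2],bool)
def win(u0,u1,v0,v1):
    m=M.copy();m[int(v0*.64):int(v1*.64),int(u0*.64):int(u1*.64)]=1;return m
w=win(485,535,315,380)
print('table z',np.nanmedian(P[win(450,490,330,400)][:,2]))
rect(w&(P[...,2]>22)&(P[...,2]<40),'strip')
rect(win(275,310,305,350)&(P[...,2]>22),'stub')
g=win(350,460,215,410)
rect(g&(P[...,2]>3.5)&(P[...,2]<60),'mag all')
rect(g&(P[...,2]>3.5)&(P[...,2]<9),'plate')
rect(g&(P[...,2]>34)&(P[...,2]<52),'rail')
rect(g&(P[...,2]>64),'tab')
E
```

```text
table z 0.9113450400539891
strip 174 [ 454.8 -310.4] [12.9 79.6] 65.8 mean [ 454.87946 -309.23837] z [24.8 31.  33.4]
stub 107 [477.4  39.1] [12.4 49.3] 78.4 mean [477.147    38.61272] z [27.5 30.6 33. ]
mag all 3068 [ 512.  -140.9] [319.2 177.8] 1.9 mean [ 493.70923 -141.5313 ] z [ 4.   8.  50.4]
plate 1841 [ 512.  -140.9] [319.2 177.8] 1.9 mean [ 476.3905  -134.84541] z [3.8 6.5 8.6]
rail 485 [ 585.5 -174.1] [ 40.3 138.5] 70.9 mean [ 582.41565 -173.32318] z [42.  47.4 50.9]
tab 59 [ 626.  -188.7] [12.  26.4] 71.0 mean [ 625.2934  -188.34512] z [67.8 74.3 76.8]
```

View pics/crop.png

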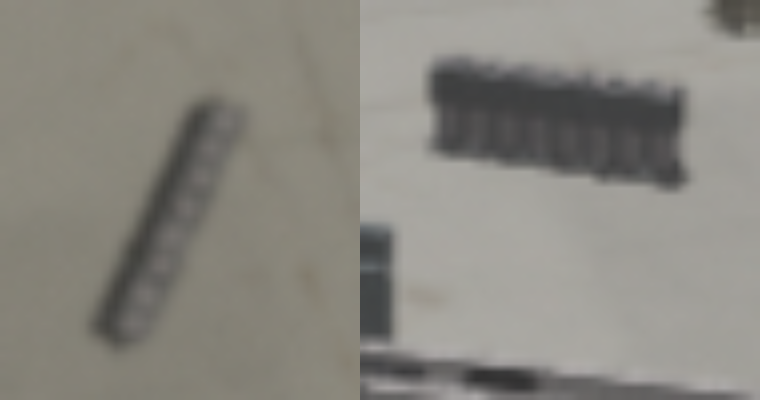

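The crop confirms the choice: a grey bar with 8 studs (top crop centre about (165,220)). I'll move above it for a close wrist view.

```bash
python3 -m jog '[[[0.49,0.49,0],[0,0,-0.07],-1],[[0.97,0.97,0],[0,0,-0.14],-1],[[0.97,0.97,0],[0,0,-0.21],-1],[[0.97,0.97,0],[0,0,-0.28],-1],[[0.97,0.97,0],[0,0,-0.327],-1]]' && python3 -m jog '[[[0.49,0.49,0],[0,0,0],-1],[[0.97,0.97,0],[0,0,0],-1]]' && python3 -m jog '[[[0.49,0.49,0],[0,0,0],-1],[[0.98,0.98,0],[0,0,0],-1],[[0.98,0.98,0],[0,0,0],-1],[[0.98,0.98,0],[0,0,0],-1],[[0.98,0.98,0],[0,0,0],-1]]'
python3 - <<'E'
from h import *
import pickle
a=get_image("wrist");pickle.dump(a,open("w.pkl","wb"))
save("w1.png",cv2.resize(a["frame"],(800,600)))
print(-np.array(a["R"]).T@np.array(a["t"]),np.array(a["R"])[2],a["fx"]);s=read_state();print(s["position"],s["ee_rot"],s["joints"],s["clock"])
E
```

```text
clock: 0.6
position: [259.8, -505.4, 231.1]
ee_rot: [0.211, 0.977, 0.0, -0.0]
contact_force: [-0.2, -0.2, -0.1]
gripper_width: 85.5
grasp_force: 0.0
clock: 0.8
position: [329.4, -435.4, 230.7]
ee_rot: [0.212, 0.977, 0.0, -0.0]
contact_force: [2.0, -0.5, -0.0]
gripper_width: 85.2
grasp_force: 0.0
clock: 1.3
position: [427.7, -337.1, 230.8]
ee_rot: [0.209, 0.978, 0.0, -0.001]
contact_force: [-1.2, 0.6, -0.6]
gripper_width: 85.7
grasp_force: 0.0
[ 365.71874261 -310.22031401  374.72870251] [ 0.24786606 -0.10960114 -0.96257468] 278.93702379317955
[ 427.17557546 -337.8302791   230.93143635] [ 2.09768520e-01  9.77750940e-01  1.05936578e-04 -5.06862568e-04] [-3.71362637e-01  2.49036041e-01 -1.90369065e-01 -5.26115488e-05
 -1.13242575e+00 -1.62208780e+00] 1.35
```

View pics/w1.png

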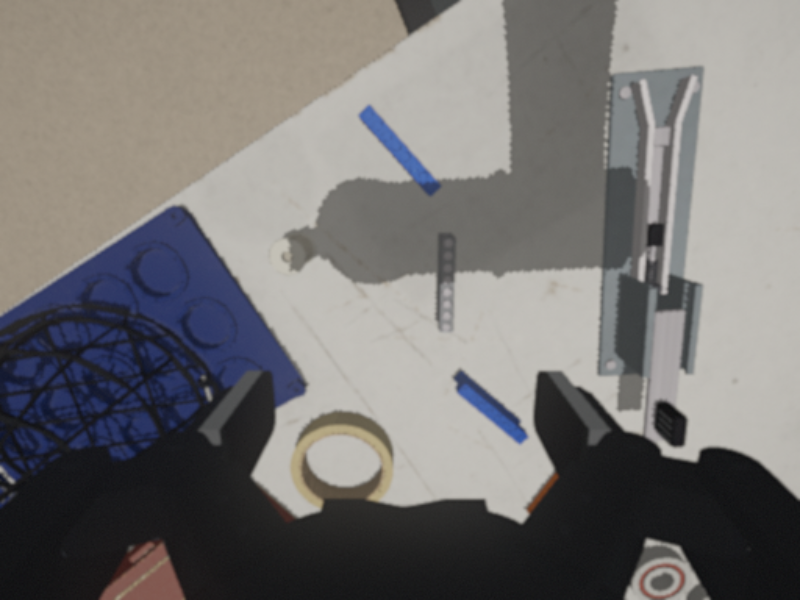

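The wrist picture shows the strip at (447,283), the magazine from (655,70) to (690,375), the lip as a light block near (660,137), the black follower near (655,235) and the tab at (670,423).

```bash
python3 - <<'E'
from h import *
import pickle
a=pickle.load(open("w.pkl","rb"));P=cloud(a)
def win(u0,u1,v0,v1):
    m=np.zeros(P.shape[:2],bool);m[int(v0*.64):int(v1*.64),int(u0*.64):int(u1*.64)]=1;return m
def rect(m,n):
    p=P[m][:,:2].astype(np.float32);r=cv2.minAreaRect(p)
    print(n,len(p),np.round(r[0],1),np.round(r[1],1),round(r[2],1),'z',np.nanpercentile(P[m][:,2],[5,50,95]).round(1))
rect(win(425,470,220,345)&(P[...,2]>20),'strip')
print('table',np.nanmedian(P[win(480,590,300,360)][:,2]))
rect(win(640,700,385,460)&(P[...,2]>66),'tab')
rect(win(640,700,300,460)&(P[...,2]>40)&(P[...,2]<52),'rail')
for n,c in dict(FL=(703,67),FR=(613,73),RR=(599,375)).items(): print(n,ray(a,c[0]*.64,c[1]*.64,6).round(1))
f=a["frame"];save("w1c.png",cv2.resize(f[38:250,375:460],None,fx=4,fy=2.8,interpolation=cv2.INTER_CUBIC))
E
```

```text
strip 617 [ 456.7 -312.3] [12.1 79.6] 66.0 z [28.  31.3 32.8]
table 1.3920674322083166
tab 496 [ 535.3 -231.8] [224.9  24.9] 23.6 z [ 68.4  75.6 294.5]
rail 1769 [ 591.5 -179.5] [ 41.1 127. ] 69.7 z [43.2 48.3 50.8]
FL [384.8 -67.7   6. ]
FR [ 360.7 -131.8    6. ]
RR [ 599.5 -216.7    6. ]
```

View pics/w1c.png

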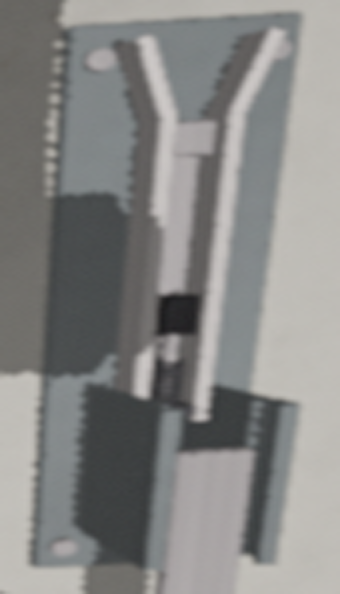

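Crop: the lip block lies at rows 122–153 and the follower face at row 295. The wall tops are bright, and I'll fit them from depth.

```bash
python3 - <<'E'
from h import *
import pickle
a=pickle.load(open("w.pkl","rb"));t,_=pickle.load(open("i.pkl","rb"))
O=np.array([438.6,-123.4]);th=np.radians(-19.7);e=np.array([np.cos(th),np.sin(th)]);n=np.array([-e[1],e[0]])
for nm,im in(("wrist",a),("top",t)):
    P=cloud(im);d=P[...,:2]-O;x=d@e;y=d@n;z=P[...,2]-(1.4 if nm=="wrist" else .9)
    m=(z>17.5)&(z<23)&(x>-20)&(x<80)&(abs(y)<20);br=im["frame"].mean(-1)
    for s in(1,-1):
        k=m&(y*s>4); p=np.polyfit(x[k],y[k],1)
        print(nm,s,k.sum(),'y0',p[1],'slope',p[0],np.percentile(y[k],[10,50,90]).round(1))
    k=(z>64)&(z<78)&(x>150)&(x<240)&(abs(y)<30);r=cv2.minAreaRect(np.c_[x[k],y[k]].astype(np.float32));print(nm,'tab',r)
    k=(z>40)&(z<50)&(x>90)&(x<260)&(abs(y)<15);print(nm,'rail x',np.percentile(x[k],[0.5,99.5]),np.polyfit(x[k],y[k],1))
    k=(z>2.5)&(z<9)&(x>-80)&(x<195)&(abs(y)<45);r=cv2.minAreaRect(np.c_[x[k],y[k]].astype(np.float32));print(nm,'plate',r)
C=lambda u,v,h:((ray(a,375+u/4,38+v/2.8,h)[:2]-O)@np.c_[e,n]).round(1)
print('lip front/rear top',C(194,122,16),C(196,153,16),'follower top front',C(180,295,20))
print('walls inner edge r',C(222,200,20),'l',C(166,200,20), C(203,360,20),C(153,350,20))
E
```

```text
wrist 1 412 y0 9.14788987024368 slope -0.0021821340000541685 [ 7.3  9.  11.5]
wrist -1 419 y0 -10.708788177267555 slope 0.017638781292376737 [-12.6 -10.6  -7.5]
wrist tab ((201.74740600585938, -0.6169753074645996), (28.227075576782227, 12.779884338378906), 0.2669486999511719)
wrist rail x [ 92.7767842  224.35078827] [-0.08394654 12.5306163 ]
wrist plate ((57.12078857421875, -0.059520721435546875), (256.4542541503906, 71.30599975585938), 0.20791968703269958)
top 1 78 y0 11.289000532953665 slope -0.017945206687953952 [ 7.2 11.  13.3]
top -1 65 y0 -8.904717075910764 slope 0.008071230303925262 [-10.6  -8.7  -6.6]
top tab ((198.47030639648438, 1.6939797401428223), (26.376876831054688, 12.02139663696289), 0.6503275632858276)
top rail x [ 93.58363774 223.83731658] [ 0.01865206 -1.85541615]
top plate ((57.90813446044922, -0.1197509765625), (273.29876708984375, 89.38153076171875), 0.12319241464138031)
lip front/rear top [-27.7   0.8] [-14.9   2.4] follower top front [45.7  0.2]
walls inner edge r [5.3 9.7] l [ 4.  -7.3] [76.1 10. ] [70.2 -6.4]
```

```bash
python3 -m jog '[[[0.15,0.13,-0.5],[0,0,0],-1],[[0.285,0.26,-1.0],[0,0,0],-1],[[0.285,0.26,-1.0],[0,0,0],-1]]' && python3 -m jog '[[[0,0,-0.4],[0,0,0],-1],[[0,0,-0.7],[0,0,0],-1],[[0,0,-0.7],[0,0,0],-1],[[0,0,-0.7],[0,0,0],-1]]'
python3 - <<'E'
from h import *
import pickle
a=get_image("wrist")
P=cloud(a);s=read_state();p=s["position"];print(p)
k=(P[...,2]>22)&(P[...,2]<36)&(np.hypot(P[...,0]-456,P[...,1]+311)<48)&(a["frame"].max(-1).astype(int)-a["frame"].min(-1)<40)
th=np.radians(-24);e=np.array([np.cos(th),np.sin(th)]);n=np.array([-e[1],e[0]]);d=P[k][:,:2]-[456,-311];y=d@n;x=d@e;j=abs(y)<14
print(j.sum(),cv2.minAreaRect(P[k][j][:,:2].astype(np.float32)))
save("w2.png",a["frame"])
E
```

```text
clock: 1.65
position: [452.1, -310.7, 125.9]
ee_rot: [0.211, 0.977, 0.001, -0.006]
contact_force: [-1.0, 0.4, -1.0]
gripper_width: 85.5
grasp_force: 0.0
clock: 2.05
position: [456.3, -313.4, 62.7]
ee_rot: [0.21, 0.978, -0.0, 0.001]
contact_force: [-0.4, -0.5, 1.3]
gripper_width: 85.5
grasp_force: 0.0
[ 457.08733313 -313.41161865   63.47038667]
2002 ((456.5029296875, -312.64678955078125), (11.878593444824219, 79.88842010498047), 66.25140380859375)
```

View pics/w2.png

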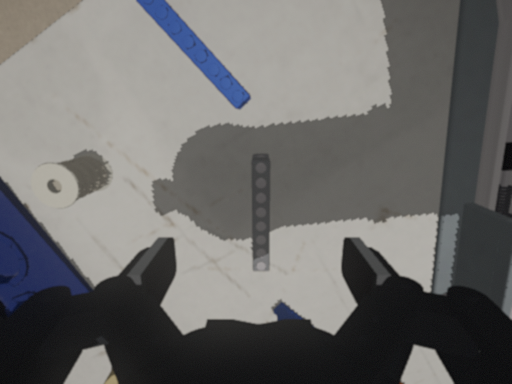

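Strip centred between the fingers at (261,212). I descend and close.

```bash
python3 -m jog '[[[0,0.005,-0.25],[0,0,0],-1],[[0,0.005,-0.47],[0,0,0],-1],[[0,0.005,-0.47],[0,0,0],-1],[[0,0.005,-0.47],[0,0,0],-1]]'; python3 -m jog '[[[0,0,0],[0,0,0],0.3],[[0,0,0],[0,0,0],0.6],[[0,0,0],[0,0,0],1],[[0,0,0],[0,0,0],1],[[0,0,0],[0,0,0],1],[[0,0,0],[0,0,0],1],[[0,0,0],[0,0,0],1],[[0,0,0],[0,0,0],1]]'
```

```text
clock: 2.5
position: [457.2, -312.3, 16.2]
ee_rot: [0.21, 0.978, -0.0, 0.001]
contact_force: [0.2, 0.0, -0.0]
gripper_width: 85.3
grasp_force: 0.0
clock: 3.3
position: [456.2, -311.6, 14.7]
ee_rot: [0.21, 0.978, -0.0, 0.0]
contact_force: [-0.4, 0.4, 4.8]
gripper_width: 10.4
grasp_force: 60.8
```

```bash
python3 -m jog '[[[0,0,0.1],[0,0,0],1],[[0,0,0.35],[0,0,0],1],[[0,0,0.6],[0,0,0],1],[[0,0,0.6],[0,0,0],1]]' && python3 -m jog '[[[-0.12,0.25,0],[0,0,0.02],1],[[-0.25,0.5,0],[0,0,0.0392],1],[[-0.37,0.75,0],[0,0,0.0392],1],[[-0.5,1,0],[0,0,0.0392],1],[[-0.5,1,0],[0,0,0.0392],1]]' && python3 -m jog '[[[-0.12,0.25,0],[0,0,0],1],[[-0.22,0.5,0],[0,0,0],1],[[-0.33,0.75,0],[0,0,0],1],[[-0.435,1,0],[0,0,0],1],[[-0.435,1,0],[0,0,0],1]]' &&  python3 -m jog '[[[0,0.1,0],[0,0,0],1],[[0,0.15,0],[0,0,0],1],[[0,0.15,0],[0,0,0],1],[[0,0.15,0],[0,0,0],1],[[0,0.15,0],[0,0,0],1]]'
python3 - <<'E'
from h import *
a=get_image("wrist");P=cloud(a);s=read_state();print(s["position"],s["ee_rot"],s["contact_force"])
save("w3.png",a["frame"])
O=np.array([438.2,-123.5]);th=np.radians(-19.5);e=np.array([np.cos(th),np.sin(th)]);n=np.array([-e[1],e[0]])
d=P[...,:2]-O;x=d@e;y=d@n;z=P[...,2]
k=(z>80)&(z<100)&(abs(x+80)<50)&(abs(y)<12);print('strip',k.sum(),cv2.minAreaRect(np.c_[x[k],y[k]].astype(np.float32)))
k=(z>2.5)&(z<10)&(x>-80)&(x<195)&(abs(y)<45);print('plate',cv2.minAreaRect(np.c_[x[k],y[k]].astype(np.float32)))
m=(z>17)&(z<24)&(x>-25)&(x<80)&(abs(y)<20)
for q in(1,-1):
    k=m&(y*q>4);print(q,k.sum(),np.polyfit(x[k],y[k],1),np.percentile(y[k],[10,50,90]))
E
```

```text
clock: 3.7
position: [458.2, -312.4, 77.7]
ee_rot: [0.21, 0.978, -0.001, 0.004]
contact_force: [0.6, -0.9, -0.2]
gripper_width: 10.3
grasp_force: 60.1
clock: 4.2
position: [402.7, -209.3, 73.4]
ee_rot: [0.169, 0.986, 0.0, -0.002]
contact_force: [-0.2, 0.7, -1.2]
gripper_width: 10.2
grasp_force: 60.1
clock: 4.7
position: [360.8, -110.2, 73.9]
ee_rot: [0.168, 0.986, -0.0, -0.001]
contact_force: [0.2, 0.3, -1.3]
gripper_width: 10.2
grasp_force: 60.0
clock: 5.2
position: [362.6, -96.8, 74.2]
ee_rot: [0.17, 0.985, -0.0, -0.0]
contact_force: [-0.7, 0.2, -1.4]
gripper_width: 10.2
grasp_force: 60.0
[362.55471878 -96.76669158  74.22268842] [ 1.70039609e-01  9.85437226e-01 -3.09116310e-05 -6.89825114e-05] [ 0.75751652 -0.22988789 -1.42033307]
strip 3764 ((-79.32882690429688, 0.7798013687133789), (80.54881286621094, 22.956844329833984), 6.384441375732422)
plate ((-23.010181427001953, 1.3434257507324219), (113.3519515991211, 87.44754028320312), 0.9550841450691223)
1 104 [ 0.019346   10.28096361] [ 8.88766355 10.57311329 12.31555371]
-1 69 [  0.01563462 -10.96879679] [-11.94795239 -10.99425077 -10.05118182]
```

View pics/w3.png

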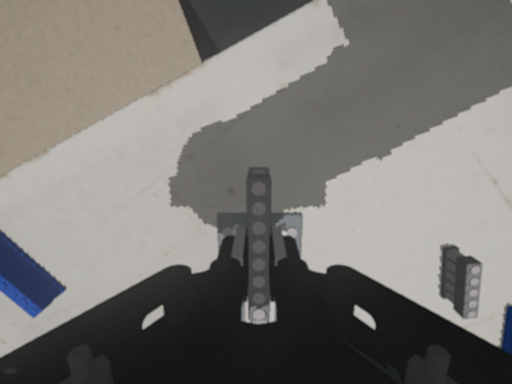

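The strip is held straight at column 259, with the plate's front edge running from (218,213) to (302,213), nearly centred. I'll compute the lateral offset from rays in both views.

```bash
python3 - <<'E'
from h import *
a=get_image("wrist");t=get_image("top")
O=np.array([438.2,-123.5]);th=np.radians(-19.5);e=np.array([np.cos(th),np.sin(th)]);n=np.array([-e[1],e[0]])
C=lambda im,u,v,h:((ray(im,u,v,h)[:2]-O)@np.c_[e,n]).round(1)
print('plate front',C(a,218,213,6),C(a,302,213,6))
g=cv2.cvtColor(a["frame"],cv2.COLOR_RGB2GRAY)
P=cloud(a)
for v in(185,200,240):
    z=P[v,:,2];k=np.where((z>84)&(z<97))[0];k=k[(k>235)&(k<285)];print(v,k.min(),k.max(),C(a,k.min()-.5,v,90),C(a,k.max()+.5,v,90),np.median(z[k]))
P=cloud(t);d=P[...,:2]-O;x=d@e;y=d@n;z=P[...,2]
k=(z>2.5)&(z<9.5)&(x>0)&(x<180)&(abs(y)<42)
for lo in range(0,90,15):
    j=k&(x>lo)&(x<lo+15);print('top plate',lo,np.percentile(y[j],[2,98]).round(1))
E
```

```text
plate front [-70.9 -33.2] [-70.8  34.5]
185 246 271 [-115.5   -6.8] [-115.5    5.5] 90.97943251432409
200 247 270 [-108.1   -6.4] [-108.1    5.1] 90.94250900846369
240 236 284 [-87.1 -12.2] [-87.1  12.4] 95.28744939744564
top plate 0 [-33.4  35.9]
top plate 15 [-33.2  36.5]
top plate 30 [-36.8  35.6]
top plate 45 [-35.8  36. ]
top plate 60 [-36.4  34.8]
top plate 75 [-36.1  36.2]
```

```bash
python3 -m jog '[[[0.003,0.009,-0.1],[0,0,0],1],[[0.003,0.009,-0.25],[0,0,0],1],[[0.003,0.009,-0.35],[0,0,0],1],[[0.003,0.009,-0.41],[0,0,0],1],[[0.003,0.009,-0.41],[0,0,0],1],[[0.003,0.009,-0.41],[0,0,0],1],[[0.003,0.009,-0.41],[0,0,0],1]]' && python3 -m jog '[[[0.047,-0.017,0],[0,0,0],1],[[0.094,-0.033,0],[0,0,0],1],[[0.141,-0.05,0],[0,0,0],1],[[0.189,-0.067,0],[0,0,0],1],[[0.189,-0.067,0],[0,0,0],1],[[0.189,-0.067,0],[0,0,0],1]]'
```

```text
clock: 6.05
position: [363.3, -95.5, 33.7]
ee_rot: [0.17, 0.986, 0.0, 0.001]
contact_force: [0.4, 0.4, -2.1]
gripper_width: 10.5
grasp_force: 60.0
clock: 6.65
position: [381.6, -102.4, 33.2]
ee_rot: [0.17, 0.985, -0.0, -0.0]
contact_force: [-0.7, 0.4, -1.3]
gripper_width: 10.4
grasp_force: 60.0
```

```bash
python3 -m jog '[[[0.047,-0.017,0],[0,0,0],1],[[0.094,-0.033,0],[0,0,0],1],[[0.141,-0.05,0],[0,0,0],1],[[0.189,-0.067,0],[0,0,0],1],[[0.189,-0.067,0],[0,0,0],1]]' && python3 -m jog '[[[0.047,-0.017,0],[0,0,0],1],[[0.094,-0.033,0],[0,0,0],1],[[0.141,-0.05,0],[0,0,0],1],[[0.189,-0.067,0],[0,0,0],1],[[0.189,-0.067,0],[0,0,0],1]]' && python3 -m jog '[[[0.047,-0.017,0],[0,0,0],1],[[0.094,-0.033,0],[0,0,0],1],[[0.141,-0.05,0],[0,0,0],1],[[0.141,-0.05,0],[0,0,0],1],[[0.141,-0.05,0],[0,0,0],1]]'
```

```text
clock: 7.15
position: [401.6, -109.1, 33.4]
ee_rot: [0.17, 0.985, 0.0, 0.0]
contact_force: [-0.2, 0.5, -2.2]
gripper_width: 10.5
grasp_force: 60.0
clock: 7.65
position: [420.5, -115.8, 33.4]
ee_rot: [0.17, 0.985, 0.0, 0.0]
contact_force: [0.9, 0.3, -0.4]
gripper_width: 10.2
grasp_force: 60.0
clock: 8.15
position: [433.5, -120.7, 33.2]
ee_rot: [0.17, 0.985, -0.0, -0.0]
contact_force: [-0.3, 0.1, -1.0]
gripper_width: 10.2
grasp_force: 60.0
```

```bash
python3 -m jog '[[[0,0,-0.01],[0,0,0],1],[[0,0,-0.01],[0,0,0],1],[[0,0,-0.01],[0,0,0],1]]' && python3 -m jog '[[[0,0,-0.005],[0,0,0],1],[[0,0,-0.005],[0,0,0],1],[[0,0,-0.005],[0,0,0],1]]' && python3 -m jog '[[[0.047,-0.017,0],[0,0,0],1],[[0.094,-0.033,0],[0,0,0],1],[[0.094,-0.033,0],[0,0,0],1],[[0.094,-0.033,0],[0,0,0],1]]'
```

```text
clock: 8.45
position: [433.4, -120.6, 32.3]
ee_rot: [0.17, 0.986, -0.0, -0.0]
contact_force: [0.2, -0.5, -1.0]
gripper_width: 10.3
grasp_force: 60.0
clock: 8.75
position: [433.6, -120.6, 31.8]
ee_rot: [0.17, 0.986, 0.0, -0.0]
contact_force: [0.2, 0.3, -0.4]
gripper_width: 10.5
grasp_force: 60.0
clock: 9.15
position: [442.9, -124.0, 31.6]
ee_rot: [0.17, 0.985, -0.0, -0.0]
contact_force: [-0.9, 0.4, -1.0]
gripper_width: 10.3
grasp_force: 60.1
```

```bash
python3 -m jog '[[[0.024,-0.008,0],[0,0,0],1],[[0.047,-0.017,0],[0,0,0],1],[[0.047,-0.017,0],[0,0,0],1],[[0.047,-0.017,0],[0,0,0],1]]' && python3 -m jog '[[[0.024,-0.008,0],[0,0,0],1],[[0.047,-0.017,0],[0,0,0],1],[[0.047,-0.017,0],[0,0,0],1],[[0.047,-0.017,0],[0,0,0],1]]'
```

```text
clock: 9.55
position: [447.3, -125.7, 31.7]
ee_rot: [0.17, 0.985, -0.0, -0.0]
contact_force: [-1.5, 0.5, -1.2]
gripper_width: 10.8
grasp_force: 60.0
clock: 9.95
position: [452.2, -127.4, 31.7]
ee_rot: [0.17, 0.985, -0.0, -0.0]
contact_force: [-3.1, 0.2, -1.0]
gripper_width: 10.5
grasp_force: 60.0
```

```bash
python3 -m jog '[[[0.024,-0.008,0],[0,0,0],1],[[0.047,-0.017,0],[0,0,0],1],[[0.047,-0.017,0],[0,0,0],1],[[0.047,-0.017,0],[0,0,0],1]]' && python3 -m jog '[[[0.019,-0.007,0],[0,0,0],1],[[0.038,-0.013,0],[0,0,0],1],[[0.038,-0.013,0],[0,0,0],1],[[0.038,-0.013,0],[0,0,0],1]]'  && python3 -m jog '[[[0.019,-0.007,0],[0,0,0],1],[[0.019,-0.007,0],[0,0,0],1],[[0.019,-0.007,0],[0,0,0],1]]'
```

```text
clock: 10.35
position: [456.9, -129.1, 31.7]
ee_rot: [0.17, 0.985, -0.0, -0.0]
contact_force: [-2.1, 1.2, -1.4]
gripper_width: 10.6
grasp_force: 60.0
clock: 10.75
position: [460.7, -130.4, 31.7]
ee_rot: [0.17, 0.985, -0.0, -0.0]
contact_force: [-2.5, 0.2, -0.9]
gripper_width: 10.4
grasp_force: 60.0
clock: 11.05
position: [462.7, -131.1, 31.8]
ee_rot: [0.17, 0.985, -0.0, -0.0]
contact_force: [-2.7, 0.5, -1.9]
gripper_width: 10.7
grasp_force: 59.9
```

```bash
python3 -m jog '[[[0.014,-0.005,0],[0,0,0],1],[[0.014,-0.005,0],[0,0,0],1],[[0.014,-0.005,0],[0,0,0],1]]' && python3 -m jog '[[[0.014,-0.005,0],[0,0,0],1],[[0.014,-0.005,0],[0,0,0],1],[[0.014,-0.005,0],[0,0,0],1]]'
```

```text
clock: 11.35
position: [464.1, -131.6, 31.8]
ee_rot: [0.17, 0.985, -0.0, -0.0]
contact_force: [-4.0, 1.1, -2.2]
gripper_width: 10.4
grasp_force: 59.9
clock: 11.65
position: [465.5, -132.1, 31.8]
ee_rot: [0.17, 0.985, -0.0, -0.0]
contact_force: [-3.7, 0.1, -1.7]
gripper_width: 10.4
grasp_force: 59.9
```

```bash
python3 -m jog '[[[0.01,-0.003,0],[0,0,0],1],[[0.01,-0.003,0],[0,0,0],1],[[0.01,-0.003,0],[0,0,0],1]]'
```

```text
clock: 11.95
position: [465.7, -132.2, 31.7]
ee_rot: [0.17, 0.985, -0.0, -0.001]
contact_force: [-4.8, 2.2, -0.3]
gripper_width: 10.4
grasp_force: 60.2
```

```bash
python3 -m jog '[[[0.01,-0.003,0],[0,0,0],1],[[0.01,-0.003,0],[0,0,0],1],[[0.01,-0.003,0],[0,0,0],1]]'
```

```text
clock: 12.25
position: [465.8, -132.4, 31.6]
ee_rot: [0.17, 0.985, -0.0, -0.002]
contact_force: [-6.4, 3.9, 1.9]
gripper_width: 10.5
grasp_force: 60.5
```

The hard stop is reached: position stalls at about x=29.5 while force rises. I ease back 2.5 mm and lower.

```bash
python3 -m jog '[[[-0.022,0.008,0],[0,0,0],1],[[-0.022,0.008,0],[0,0,0],1],[[-0.022,0.008,0],[0,0,0],1]]' && python3 -m jog '[[[0,0,-0.015],[0,0,0],1],[[0,0,-0.03],[0,0,0],1],[[0,0,-0.03],[0,0,0],1],[[0,0,-0.03],[0,0,0],1]]'
```

```text
clock: 12.55
position: [465.4, -132.0, 31.8]
ee_rot: [0.17, 0.985, -0.0, -0.0]
contact_force: [-3.0, -0.2, -2.6]
gripper_width: 10.3
grasp_force: 59.9
clock: 12.95
position: [465.7, -131.8, 28.9]
ee_rot: [0.17, 0.986, 0.0, 0.0]
contact_force: [-3.4, 0.6, 0.1]
gripper_width: 10.6
grasp_force: 60.4
```

```bash
python3 -m jog '[[[0,0,-0.015],[0,0,0],1],[[0,0,-0.03],[0,0,0],1],[[0,0,-0.03],[0,0,0],1],[[0,0,-0.03],[0,0,0],1]]' && python3 -m jog '[[[0,0,-0.01],[0,0,0],1],[[0,0,-0.01],[0,0,0],1],[[0,0,-0.01],[0,0,0],1]]'
```

```text
clock: 13.35
position: [465.7, -131.8, 25.7]
ee_rot: [0.17, 0.986, 0.0, 0.0]
contact_force: [-2.9, 1.6, -0.5]
gripper_width: 10.1
grasp_force: 60.2
clock: 13.65
position: [465.6, -131.8, 24.8]
ee_rot: [0.17, 0.986, 0.0, 0.0]
contact_force: [-2.5, 1.8, 0.6]
gripper_width: 10.1
grasp_force: 60.2
```

```bash
python3 -m jog '[[[0,0,-0.01],[0,0,0],1],[[0,0,-0.01],[0,0,0],1],[[0,0,-0.01],[0,0,0],1]]' &&  python3 -m jog '[[[0,0,-0.005],[0,0,0],1],[[0,0,-0.005],[0,0,0],1],[[0,0,-0.005],[0,0,0],1]]'
```

```text
clock: 13.95
position: [465.5, -131.8, 23.8]
ee_rot: [0.17, 0.986, 0.0, 0.0]
contact_force: [-2.6, 1.8, 0.7]
gripper_width: 10.3
grasp_force: 60.3
clock: 14.25
position: [465.4, -131.9, 23.3]
ee_rot: [0.17, 0.986, 0.0, 0.0]
contact_force: [-3.1, 1.0, 0.6]
gripper_width: 10.5
grasp_force: 60.3
```

```bash
python3 -m jog '[[[0,0,-0.004],[0,0,0],1],[[0,0,-0.004],[0,0,0],1],[[0,0,-0.004],[0,0,0],0.8],[[0,0,-0.004],[0,0,0],0.5],[[0,0,-0.004],[0,0,0],0.2],[[0,0,-0.004],[0,0,0],0.2],[[0,0,-0.004],[0,0,0],0.2]]' && python3 -m jog '[[[0,0,0.3],[0,0,0],0.2],[[0,0,0.7],[0,0,0],0.2],[[0,0,1.0],[0,0,0],0],[[0,0,1.0],[0,0,0],-0.2],[[0,0,1.0],[0,0,0],-0.2]]'
python3 - <<'E'
from h import *
a=get_image("side");w=get_image("wrist");t=get_image("top")
O=np.array([438.2,-123.5]);th=np.radians(-19.5);e=np.array([np.cos(th),np.sin(th)]);n=np.array([-e[1],e[0]])
for im in(w,t):
    P=cloud(im);d=P[...,:2]-O;x=d@e;y=d@n;z=P[...,2]
    k=(z>30)&(z<55)&(x>-45)&(x<85)&(abs(y)<11);q=np.c_[x[k],y[k]].astype(np.float32)
    print(k.sum(),k.sum()and cv2.minAreaRect(q));
    for c in range(-40,80,15):
        j=k&(x>c)&(x<c+15);print(c,j.sum(),np.nanmedian(z[j]).round(1) if j.any() else '',end='; ')
    k=(z>64)&(z<80)&(x>150)&(x<240)&(abs(y)<30);print('tab',k.sum() and cv2.minAreaRect(np.c_[x[k],y[k]].astype(np.float32)))
f=np.hstack([cv2.resize(a["frame"][165:240,190:340],(400,200)),cv2.resize(w["frame"],(400,300))[:200]])
save("s4.png",cv2.resize(np.hstack([cv2.resize(a["frame"][165:240,190:340],(400,300)),cv2.resize(w["frame"],(400,300))]),None,fx=1,fy=1))
E
```

```text
clock: 14.95
position: [466.2, -131.9, 23.1]
ee_rot: [0.17, 0.986, 0.0, 0.001]
contact_force: [0.1, 0.5, -0.2]
gripper_width: 34.0
grasp_force: 0.0
clock: 15.45
position: [465.7, -131.8, 123.6]
ee_rot: [0.17, 0.985, 0.0, 0.001]
contact_force: [0.6, 0.3, -1.4]
gripper_width: 51.3
grasp_force: 0.0
1302 ((25.036693572998047, 0.9776568412780762), (11.767077445983887, 78.92180633544922), 89.62494659423828)
-40 0 ; -25 88 38.9; -10 274 39.5; 5 257 39.3; 20 236 39.5; 35 232 39.6; 50 215 39.6; 65 0 ; tab 0
0 0
-40 0 ; -25 0 ; -10 0 ; 5 0 ; 20 0 ; 35 0 ; 50 0 ; 65 0 ; tab ((199.09812927246094, 1.1656608581542969), (12.00232982635498, 26.94806671142578), 89.26458740234375)
```

View pics/s4.png

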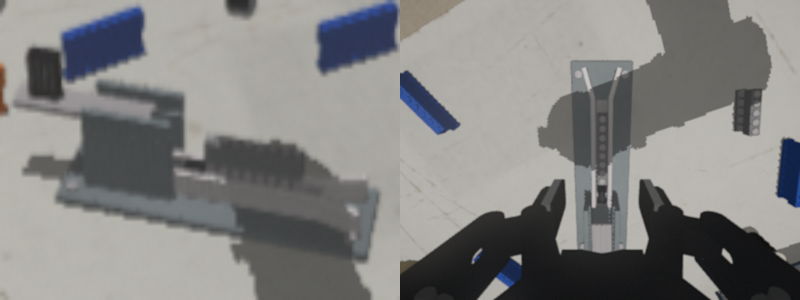

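The strip is seated, level, with its centre near x=25. Left half: strip in the channel at (255,160). Right half: strip at (602,140) and the side guides beside the rail at (600,215). I check the guide heights before gripping the tab.

```bash
python3 - <<'E'
from h import *
w=get_image("wrist");t=get_image("top")
O=np.array([438.2,-123.5]);th=np.radians(-19.5);e=np.array([np.cos(th),np.sin(th)]);n=np.array([-e[1],e[0]])
for im in(w,t):
    P=cloud(im);d=P[...,:2]-O;x=d@e;y=d@n;z=P[...,2]
    for c in range(70,220,15):
        for s in(-1,0,1):
            j=(x>c)&(x<c+15)&(abs(y-s*20)<(10))&(z>30)&(z<65);print(c,s,j.sum(),np.nanpercentile(z[j],[50,97]).round(0) if j.sum()>2 else '',end=' | ')
        print()
E
```

```text
70 -1 0  | 70 0 0  | 70 1 0  | 
85 -1 208 [44. 54.] | 85 0 0  | 85 1 208 [44. 54.] | 
100 -1 175 [53. 54.] | 100 0 164 [48. 49.] | 100 1 160 [53. 54.] | 
115 -1 175 [51. 54.] | 115 0 314 [48. 49.] | 115 1 164 [52. 54.] | 
130 -1 136 [49. 54.] | 130 0 291 [48. 49.] | 130 1 129 [50. 54.] | 
145 -1 13 [43. 44.] | 145 0 39 [48. 49.] | 145 1 16 [43. 48.] | 
160 -1 0  | 160 0 0  | 160 1 0  | 
175 -1 0  | 175 0 0  | 175 1 0  | 
190 -1 0  | 190 0 0  | 190 1 0  | 
205 -1 0  | 205 0 0  | 205 1 0  | 
70 -1 0  | 70 0 0  | 70 1 0  | 
85 -1 0  | 85 0 0  | 85 1 0  | 
100 -1 0  | 100 0 0  | 100 1 0  | 
115 -1 0  | 115 0 0  | 115 1 5 [52. 55.] | 
130 -1 16 [52. 55.] | 130 0 41 [48. 50.] | 130 1 27 [51. 54.] | 
145 -1 25 [52. 55.] | 145 0 48 [48. 50.] | 145 1 27 [51. 56.] | 
160 -1 4 [49. 51.] | 160 0 46 [48. 50.] | 160 1 12 [48. 52.] | 
175 -1 1  | 175 0 50 [48. 61.] | 175 1 7 [47. 48.] | 
190 -1 3 [48. 48.] | 190 0 16 [48. 50.] | 190 1 8 [46. 48.] | 
205 -1 2  | 205 0 19 [48. 51.] | 205 1 7 [46. 50.] |
```

```bash
python3 -m jog '[[[0.4,-0.145,0],[0,0,0],-0.3],[[0.808,-0.29,0],[0,0,0],-0.3],[[0.808,-0.29,0],[0,0,0],-0.3],[[0.808,-0.29,0],[0,0,0],-0.3]]' && python3 -m jog '[[[0.4,-0.145,0],[0,0,0],-0.3],[[0.808,-0.292,0],[0,0,0],-0.3],[[0.808,-0.292,0],[0,0,0],-0.3],[[0.808,-0.292,0],[0,0,0],-0.3]]'
python3 - <<'E'
from h import *
w=get_image("wrist");s=read_state();p=s["position"];print(p)
O=np.array([438.2,-123.5]);th=np.radians(-19.5);e=np.array([np.cos(th),np.sin(th)]);n=np.array([-e[1],e[0]])
P=cloud(w);d=P[...,:2]-O;x=d@e;y=d@n;z=P[...,2];print('tcp',(p[:2]-O)@e,(p[:2]-O)@n)
k=(z>66)&(z<82)&(x>170)&(x<230)&(abs(y)<15);print('tab',k.sum() and cv2.minAreaRect(np.c_[x[k],y[k]].astype(np.float32)))
save("w5.png",w["frame"])
E
```

```text
clock: 16.1
position: [545.9, -161.0, 121.1]
ee_rot: [0.17, 0.985, -0.0, -0.002]
contact_force: [0.0, -0.4, -0.1]
gripper_width: 55.6
grasp_force: 0.0
clock: 16.5
position: [625.9, -189.8, 121.5]
ee_rot: [0.17, 0.985, 0.0, -0.001]
contact_force: [0.4, 0.6, -0.9]
gripper_width: 55.6
grasp_force: 0.0
[ 625.38100079 -189.59004693  122.02109845]
tcp 198.50588868253604 0.1830815969396653
tab ((201.8739013671875, 0.02665090560913086), (12.017288208007812, 27.576862335205078), 89.93052673339844)
```

View pics/w5.png

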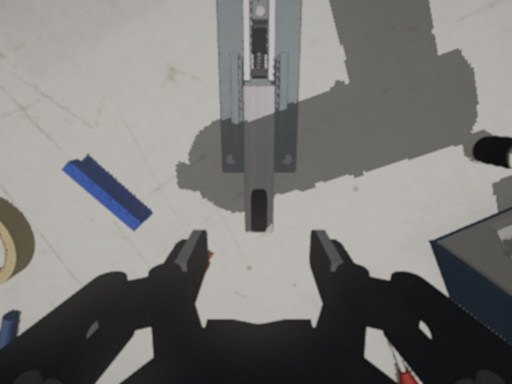

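The tab is at (259,209), in line between the fingers. I descend and pinch it above the 53 mm guides.

```bash
python3 -m jog '[[[0.02,-0.007,-0.3],[0,0,0],-0.3],[[0.02,-0.007,-0.55],[0,0,0],-0.3],[[0.02,-0.007,-0.645],[0,0,0],-0.3],[[0.02,-0.007,-0.645],[0,0,0],-0.3],[[0.02,-0.007,-0.645],[0,0,0],-0.3]]' && python3 -m jog '[[[0,0,0],[0,0,0],0.3],[[0,0,0],[0,0,0],0.6],[[0,0,0],[0,0,0],1],[[0,0,0],[0,0,0],1],[[0,0,0],[0,0,0],1],[[0,0,0],[0,0,0],1]]' && python3 -m jog '[[[-0.024,0.008,0],[0,0,0],1],[[-0.047,0.017,0],[0,0,0],1],[[-0.071,0.025,0],[0,0,0],1],[[-0.094,0.033,0],[0,0,0],1],[[-0.094,0.033,0],[0,0,0],1]]'
```

```text
clock: 17.05
position: [629.3, -190.7, 59.8]
ee_rot: [0.169, 0.986, -0.0, 0.001]
contact_force: [-0.2, -0.7, 1.1]
gripper_width: 55.5
grasp_force: 0.0
clock: 17.65
position: [629.5, -191.0, 59.5]
ee_rot: [0.17, 0.986, -0.0, 0.001]
contact_force: [-1.1, 0.1, 5.4]
gripper_width: 10.6
grasp_force: 60.6
clock: 18.15
position: [620.3, -187.7, 59.5]
ee_rot: [0.169, 0.986, -0.0, 0.001]
contact_force: [-0.1, -0.7, 6.2]
gripper_width: 10.3
grasp_force: 60.7
```

```bash
python3 -m jog '[[[-0.05,0.018,0],[0,0,0],1],[[-0.1,0.035,0],[0,0,0],1],[[-0.15,0.053,0],[0,0,0],1],[[-0.2,0.071,0],[0,0,0],1],[[-0.25,0.089,0],[0,0,0],1],[[-0.3,0.106,0],[0,0,0],1],[[-0.35,0.124,0],[0,0,0],1],[[-0.4,0.142,0],[0,0,0],1],[[-0.45,0.159,0],[0,0,0],1],[[-0.5,0.177,0],[0,0,0],1],[[-0.5,0.177,0],[0,0,0],1]]' && python3 -m jog '[[[-0.05,0.018,0],[0,0,0],1],[[-0.1,0.035,0],[0,0,0],1],[[-0.15,0.053,0],[0,0,0],1],[[-0.2,0.071,0],[0,0,0],1],[[-0.25,0.089,0],[0,0,0],1],[[-0.3,0.106,0],[0,0,0],1],[[-0.35,0.124,0],[0,0,0],1],[[-0.4,0.142,0],[0,0,0],1],[[-0.4,0.142,0],[0,0,0],1],[[-0.4,0.142,0],[0,0,0],1]]'
```

```text
clock: 19.25
position: [569.8, -169.7, 59.4]
ee_rot: [0.169, 0.986, -0.0, 0.001]
contact_force: [-0.9, -0.4, 6.7]
gripper_width: 10.5
grasp_force: 60.8
clock: 20.25
position: [529.9, -155.5, 59.4]
ee_rot: [0.169, 0.986, 0.0, 0.001]
contact_force: [-0.8, 0.4, 7.9]
gripper_width: 10.4
grasp_force: 61.0
```

```bash
python3 -m jog '[[[-0.04,0.014,0],[0,0,0],1],[[-0.08,0.028,0],[0,0,0],1],[[-0.1,0.035,0],[0,0,0],1],[[-0.1,0.035,0],[0,0,0],1]]' && python3 -m jog '[[[-0.02,0.007,0],[0,0,0],1],[[-0.02,0.007,0],[0,0,0],1],[[-0.02,0.007,0],[0,0,0],1]]'  && python3 -m jog '[[[-0.02,0.007,0],[0,0,0],1],[[-0.02,0.007,0],[0,0,0],1],[[-0.02,0.007,0],[0,0,0],1]]'
```

```text
clock: 20.65
position: [520.4, -152.1, 59.4]
ee_rot: [0.169, 0.986, 0.0, 0.001]
contact_force: [0.1, -0.6, 6.8]
gripper_width: 10.3
grasp_force: 60.8
clock: 20.95
position: [518.6, -151.5, 59.4]
ee_rot: [0.169, 0.986, -0.0, 0.001]
contact_force: [0.3, -1.0, 7.6]
gripper_width: 10.4
grasp_force: 60.8
clock: 21.25
position: [516.6, -150.8, 59.4]
ee_rot: [0.169, 0.986, -0.0, 0.001]
contact_force: [-0.4, -0.1, 6.6]
gripper_width: 10.1
grasp_force: 60.8
```

```bash
python3 -m jog '[[[-0.02,0.007,0],[0,0,0],1],[[-0.02,0.007,0],[0,0,0],1],[[-0.02,0.007,0],[0,0,0],1]]'  && python3 -m jog '[[[-0.02,0.007,0],[0,0,0],1],[[-0.02,0.007,0],[0,0,0],1],[[-0.02,0.007,0],[0,0,0],1]]'
```

```text
clock: 21.55
position: [514.6, -150.1, 59.4]
ee_rot: [0.169, 0.986, -0.0, 0.001]
contact_force: [0.8, -0.2, 6.8]
gripper_width: 10.1
grasp_force: 60.8
clock: 21.85
position: [513.5, -149.6, 59.5]
ee_rot: [0.169, 0.986, -0.0, 0.002]
contact_force: [2.2, -1.8, 6.3]
gripper_width: 10.3
grasp_force: 60.7
```

```bash
python3 -m jog '[[[-0.02,0.007,0],[0,0,0],1],[[-0.02,0.007,0],[0,0,0],1],[[-0.02,0.007,0],[0,0,0],1]]'
```

```text
clock: 22.15
position: [513.4, -149.5, 59.5]
ee_rot: [0.169, 0.986, -0.0, 0.004]
contact_force: [7.1, -6.6, 1.6]
gripper_width: 10.5
grasp_force: 60.1
```

The rail is at its end stop. I ease off, release and retract.

```bash
python3 -m jog '[[[0.027,-0.009,0],[0,0,0],1],[[0.027,-0.009,0],[0,0,0],1],[[0.027,-0.009,0],[0,0,0],0.7],[[0.027,-0.009,0],[0,0,0],0.3],[[0.027,-0.009,0],[0,0,0],0],[[0.027,-0.009,0],[0,0,0],0]]' && python3 -m jog '[[[0,0,0.3],[0,0,0],0],[[0,0,0.7],[0,0,0],0],[[0,0,1],[0,0,0],0],[[0,0,1],[0,0,0],0],[[0,0,1],[0,0,0],0]]'
python3 - <<'E'
from h import *
w=get_image("wrist");a=get_image("side")
O=np.array([438.2,-123.5]);th=np.radians(-19.5);e=np.array([np.cos(th),np.sin(th)]);n=np.array([-e[1],e[0]])
P=cloud(w);d=P[...,:2]-O;x=d@e;y=d@n;z=P[...,2]
k=(z>66)&(z<82)&(x>40)&(x<120)&(abs(y)<15);print('tab',k.sum() and cv2.minAreaRect(np.c_[x[k],y[k]].astype(np.float32)))
k=(z>44)&(z<52)&(x>-40)&(x<60)&(abs(y)<9);print('rail front',np.percentile(x[k],[0,1,5]))
save("f.png",np.hstack([cv2.resize(a["frame"][165:240,190:340],(400,300)),cv2.resize(w["frame"],(400,300))]))
E
```

```text
clock: 22.75
position: [511.6, -149.3, 57.8]
ee_rot: [0.17, 0.985, -0.0, -0.001]
contact_force: [0.7, 0.1, -0.7]
gripper_width: 42.5
grasp_force: 0.0
clock: 23.25
position: [512.1, -149.2, 158.7]
ee_rot: [0.17, 0.985, 0.0, 0.0]
contact_force: [-0.2, 0.2, 0.6]
gripper_width: 42.9
grasp_force: 0.0
tab ((79.10478973388672, -0.025551795959472656), (11.302133560180664, 27.775455474853516), 89.91203308105469)
rail front [-12.45419878 -12.24604727  -9.07661812]
```

View pics/f.png

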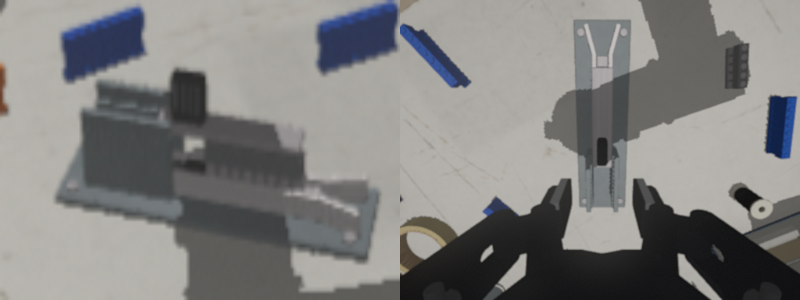

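The rail is closed: tab at x≈79–80 and front edge at −12. The strip is seated under it (left half, (255,160)), and the gripper is clear.

```bash
python3 -c "from bench import job_done;print(job_done())"
```

```text
the job is handed in; nothing more can be done
None
```

The full-length strip is seated level behind the lip, the rail is closed over it and the short strip was not touched; the job was handed in after about 23 s, and no verdict came back.

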